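Bed a sanding disc on its sprung pad with the press block

ROBOT

A 6-joint arm with a two-finger parallel gripper is mounted at the origin on the work surface. World frame = base frame: x ahead of the robot, y to its left, z up, the work surface at z = 0. Lengths are in m, angles in rad, forces in N, time in s.
With the tool pointing down it reaches from about 0.275 to 0.975 m from the base axis. Payload 8.4 kg.
Tool frame: the origin (TCP) lies midway between the tips of the shut fingers; the grasp point (between the pads) lies 19 mm behind it; z points along the fingers, y is the line along which they close (so a half turn about z gives the same grasp; the last joint's range is limited). The gripper opens to 92 mm and grips with 3 to 60 N. Pads are 20 mm wide; open, the fingers measure 128 mm over their backs; the gripper's body (75 mm by 189 mm) begins 69 mm behind the grasp point.
Start: joints at [1.348, 0.353, 1.633, -0, 1.155, -0.002], TCP at [0.137, 0.61, 0.215] pointing down, gripper open.
Joint ranges: [-2.63, 2.63], [-0.92, 2.1], [0.06, 2.66], [-1.3, 4.44], [0, 2.69], [-3.02, 3.02]. Speed limits (rad/s): [2.22, 2.22, 2.79, 3.14, 3.14, 3.14].

INTERFACE

Orientations are given as a rotation vector (axis times angle).
In Python, from cell import r, inverse_kinematics, sensors, optics, workorder gives the robot as it stands. The module is installed in compiled form; this text tells all that it offers. Calls block until the motion is done:
- r.move_ptp(position, orientation): joint-space move of the TCP to a pose.
- r.movel(position, rate=0.15, attitude=None): straight line of the TCP; attitude=None keeps the orientation; rate is the mean speed in m/s.
- r.set_joints(angles): joint-space move.
- r.gripper_to(opening, grasp_force=None): finger opening in m; grasp_force is the grip in N (None keeps the last); returns when the fingers have stopped.
- r.sleep(seconds).
- inverse_kinematics(position, orientation): joint angles nearest the present ones, or None.
- sensors.get_state(): the state.
- optics.snapshot(name): name is "side" or "top" or "wrist"; returns a dict with "pixels" (420x560x3 uint8, red, green, blue), "intrinsics" (3x3 intrinsics, pixels), "rvec" (rotation vector, rad) and "tvec" (3), from world to camera coordinates, as OpenCV has them; the wrist camera has in their place "mount" (4x4, takes a point from camera to tool coordinates, whose origin is the TCP and whose axes are the flange's). Camera axes: x right, y down, z forward; pixel columns grow to the right and rows downward; lengths in m; the calibration is good to about 2 mm. A picture is of the moment at which its call begins: read the wrist's pose just before it. There is no depth.
A pose or a line that the arm cannot do raises r.PlanningError and nothing moves.
- workorder.finish_job(): hands the job in; it is judged then, once.
The state is a dict: "clock": time; "q": joint angles; "joint_vel": joint speeds; "joint_torque": joint torques, N m; "eef_pos": TCP position; "eef_rot": TCP orientation; "force": force on the tool from outside, world axes, zero at the start; "moment": the same for the moment, N m; "width": finger opening in m; "finger_force": force on a finger pad.
Only numpy, scipy, OpenCV 4.12 (cv2) and the standard library are available. Lean on these libraries where they do the work, as an engineer would, in place of code of your own. Each camera call takes 0.05 s, during which the arm holds its last target. There are 200 camera calls.

TASK

A self-adhesive sanding disc lies on the sprung backing pad in the cup of the fitting jig. Take the press block from its tray, press the disc squarely down with it until the pad comes up hard against its stop, level, and keep it there with about 20 N (never over 35 N) for two seconds, then lift the block out and leave it standing upright in its tray. Touch the disc with nothing but the block, and leave the other things on the bench where they are.

Things in the scene. Friction and masses are not known exactly. Their poses are not given: they have to be found in the camera images.
- jig: Disc-fitting jig, fixed to the bench: round green cast foot, 124 mm diameter and 20 mm high, with an open aluminium cup on it, outer diameter 96 mm, straight bore 80 mm, rim 70 mm above the bench, the top 6 mm of the bore flaring to about 88 mm. Origin: centre of the foot's underside at bench height; z up. It may be on the robot's left or right.
- cup_mouth (a point): Centre of the cup's mouth in the rim plane, 70 mm above the bench, on the axis of cup and pad.
- disc: The sanding disc (brown, 76 mm diameter) with its backing pad, inside the cup. Origin at the pivot on the cup's axis, 14 mm below the disc's face; z is the normal of that face. Untouched, it stands cocked by about 0.07 rad; it rocks up to 0.12 rad about both level axes with about 1 N m/rad. Under the flat block it takes the block's angle; it is level when z is vertical.
- disc_top (a point): Centre of the disc's upper face. Untouched it is about 60 mm above the bench, 10 mm below the cup's rim.
- carrier (a joint): Travel of the pad straight down into the cup, m; 0 untouched. Fully home is somewhere between 0.007 and 0.019 (disc face 53 to 41 mm above the bench): the depth stop inside the jig is set differently each time, cannot be seen and can only be felt. The spring takes 3 N to start and 0.4 N more per mm, at most 10 N; on the stop it is rigid, so a force above 12 N means fully home.
- press: Press block, loose, 0.3 to 0.65 kg: a flat round steel sole 74 mm diameter and 18 mm thick, with an upright round wooden handle 28 mm diameter from 18 to 90 mm above the sole's underside, and a 36 mm knob on top up to 106 mm. Origin: centre of the sole's underside; z up along the handle. It starts upright in the tray.
- press_grip (a point): Point on the axis of the press block's handle, 65 mm above the sole's underside: a good height to grip.
- tray: Plywood parking tray, fixed, 120 x 120 mm outside, walls 6 mm thick and 16 mm high, floor 6 mm thick, so 108 x 108 mm inside. Origin: centre of its underside at bench height; z up. On the other side from the jig.
- sanding_block: Bystander, to be left alone: cork sanding block 110 x 60 x 35 mm lying flat. Origin: centre of its underside.
- tape_measure: Bystander, to be left alone: grey tape measure 65 x 35 x 60 mm high. Origin: centre of its underside.
- glue_jar: Bystander, to be left alone: white glue jar, 72 mm diameter, 90 mm tall. Origin: centre of its underside.
- offcut: Bystander, to be left alone: softwood offcut 160 x 70 x 28 mm. Origin: centre of its underside.
- bench_brush: Bystander, to be left alone: bench brush lying flat. Origin: centre of its underside.
- pencil_mug: Bystander, to be left alone: blue mug, 80 mm diameter, 90 mm tall. Origin: centre of its underside.
- disc_stack: Bystander, to be left alone: spare stack of sanding discs, 76 mm diameter, 30 mm high. Origin: centre of its underside.
There are look-alikes about, which are no part of the job. There is more than one size of the jig; the one meant has the size given above.

How it is judged:
By the outcome, as a careful person would: the job done as asked, in the order asked, and still so for the second after the job is handed in, with the robot touching nothing.
It also fails if it takes over 58 s, if anything falls off the work surface, if the arm or the gripper's body presses on something with over 40 N, if the wrist force passes 120 N, or if a joint passes its speed limit or range.

## Working session

There is one attempt and no reset: what is moved stays moved. The work goes in short steps, each a Python script; the robot and the scene stay as the last script left them, time stands still between calls to the robot, and variables do not carry over. Pictures are saved under pics/ and viewed, at most 10 in all, crops included, and the job is handed in when it is done.

```bash
mkdir -p pics; python3 - <<'E'
from cell import r, sensors, optics
import cv2,numpy as np,pickle
s=sensors.get_state();print({k:np.round(v,3) for k,v in s.items()})
d={}
for n in("top","side","wrist"):
    o=optics.snapshot(n);d[n]=o;cv2.imwrite(f"pics/{n}0.png",o["pixels"][:,:,::-1])
    print(n,o["intrinsics"].tolist(),[np.round(o[k],4).tolist() for k in("rvec","tvec","mount") if k in o])
pickle.dump((s,d),open("s0.pkl","wb"))
E
```

```text
{'clock': np.float64(0.0), 'q': array([ 1.348,  0.354,  1.634, -0.   ,  1.155, -0.002]), 'joint_vel': array([ 0.   ,  0.001,  0.001, -0.   ,  0.001, -0.   ]), 'joint_torque': array([ 3.0000e-03, -5.9385e+01, -3.3422e+01,  7.0000e-02,  2.3000e-02,
       -0.0000e+00]), 'eef_pos': array([0.137, 0.609, 0.214]), 'eef_rot': array([-3.460e-01, -3.122e+00,  2.000e-03]), 'force': array([ 0.455, -0.318, -0.735]), 'moment': array([0.046, 0.005, 0.061]), 'finger_force': np.float64(0.0), 'width': np.float64(0.092)}
top [[506.9537965573285, 0.0, 275.4859521438533], [0.0, 506.9537965573285, 208.99500970381519], [0.0, 0.0, 1.0]] [[2.1432, -2.1001, 0.2156], [0.049, 0.5409, 1.2211]]
side [[475.73413511648545, 0.0, 276.1479805977252], [0.0, 475.73413511648545, 213.91585667671313], [0.0, 0.0, 1.0]] [[2.3777, -0.5273, 0.1982], [-0.467, 0.2722, 1.151]]
wrist [[354.1302692892582, 0.0, 281.6612638858602], [0.0, 354.1302692892582, 212.75501212549003], [0.0, 0.0, 1.0]] [[[-0.0002, -0.9585, -0.2852, 0.0807], [1.0, 0.0002, -0.0015, 0.0002], [0.0015, -0.2852, 0.9585, -0.1708], [0.0, 0.0, 0.0, 1.0]]]
```

View pics/top0.png

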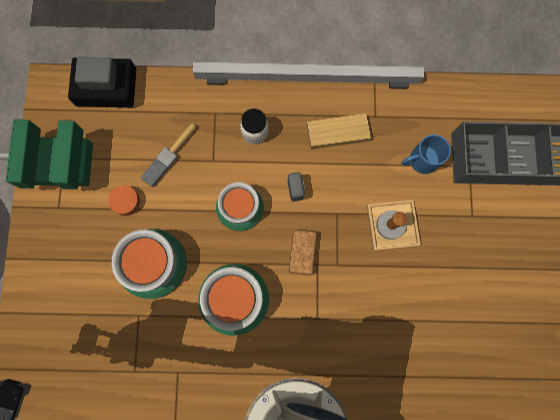

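View pics/side0.png

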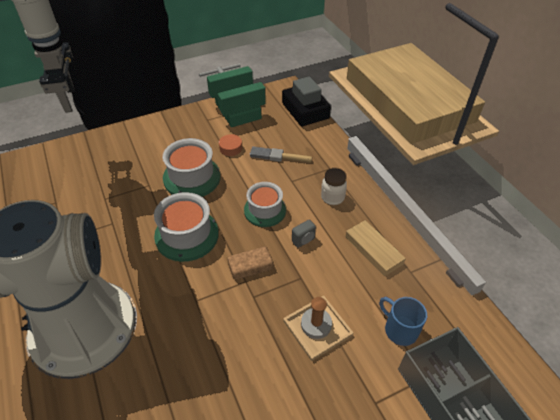

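The top view shows three jigs: A at (147,262), B at (240,205) and C at (233,298). The press is in its tray at (394,225). B's foot is about 47 px across, like the 120 mm tray. A and C are about 70 px, so B fits the 124 mm foot. I'll measure all three and confirm in a crop.

```bash
cat > h.py <<'E'
import cv2,numpy as np
from scipy.spatial.transform import Rotation as R
def cam(o,s=None):
    K=o["intrinsics"]
    if "mount" in o:
        M=np.array(o["mount"]);Rt=R.from_rotvec(s["eef_rot"]).as_matrix()
        return K,Rt@M[:3,:3],np.array(s["eef_pos"])+Rt@M[:3,3]
    Rc=cv2.Rodrigues(np.array(o["rvec"],float))[0];return K,Rc.T,-Rc.T@np.array(o["tvec"]).ravel()
def rays(c,uv):
    uv=np.atleast_2d(uv).astype(float);K,Rw,C=c
    d=np.c_[uv,np.ones(len(uv))]@np.linalg.inv(K).T@Rw.T
    return C,d/np.linalg.norm(d,axis=1)[:,None]
def plane(c,uv,z):
    C,d=rays(c,uv);return C+d*((z-C[2])/d[:,2])[:,None]
def tri(cs,uvs):
    A=np.zeros((3,3));b=np.zeros(3);L=[]
    for c,uv in zip(cs,uvs):
        C,d=rays(c,uv);P=np.eye(3)-np.outer(d[0],d[0]);A+=P;b+=P@C;L.append((C,P))
    X=np.linalg.solve(A,b);return X,max(np.linalg.norm(P@(X-C)) for C,P in L)
def blobs(img,lo,hi,amin=40):
    hsv=cv2.cvtColor(img,cv2.COLOR_RGB2HSV);m=cv2.inRange(hsv,lo,hi)
    m=cv2.morphologyEx(m,cv2.MORPH_CLOSE,np.ones((3,3)))
    cs=cv2.findContours(m,cv2.RETR_EXTERNAL,cv2.CHAIN_APPROX_NONE)[0]
    return sorted([c for c in cs if cv2.contourArea(c)>amin],key=cv2.contourArea,reverse=True)
def circ(P):
    A=np.c_[2*P[:,:2],np.ones(len(P))];x=np.linalg.lstsq(A,(P[:,:2]**2).sum(1),rcond=None)[0]
    return x[:2],np.sqrt(x[2]+x[:2]@x[:2])
E
python3 - <<'E'
from h import *
import pickle
s,d=pickle.load(open("s0.pkl","rb"))
for n in("top","side"):
    c=cam(d[n]);img=d[n]["pixels"];hsv=cv2.cvtColor(img,cv2.COLOR_RGB2HSV)
    print(n,"C",np.round(c[2],3))
    for name,lo,hi,z in(("orange",(3,170,120),(12,255,255),.06),("green",(65,80,20),(90,255,255),.02),("knob",(3,120,40),(14,255,255),.1)):
        for k in blobs(img,lo,hi):
            (u,v),ax,an=cv2.fitEllipse(k);w=plane(c,k[:,0],z);p,rad=circ(w)
            print(name,np.round([u,v,*ax],1),np.round(p,3),"diam",round(2*rad,3))
for n,(x,y) in dict(top=[(394,225),(240,205),(145,262)],side=[(317,312),(265,203),(0,0)]).items() and []: pass
t=d["top"]["pixels"];print(cv2.cvtColor(t,cv2.COLOR_RGB2HSV)[[220,205,225,188],[401,240,390,240]],cv2.cvtColor(d["side"]["pixels"],cv2.COLOR_RGB2HSV)[[305,205],[318,265]])
a=cv2.resize(t[150:340,90:440],None,fx=2.2,fy=2.2,interpolation=3)
cv2.imwrite("pics/crop1.png",a[:,:,::-1])
E
```

```text
top C [0.292 0.066 1.302]
orange [143.8 260.7  43.   44.7] [0.403 0.379] diam 0.107
orange [231.4 297.7  42.   44.9] [0.318 0.162] diam 0.104
orange [238.1 203.2  27.8  28.7] [0.551 0.154] diam 0.071
orange [122.3 199.2  27.3  28.9] [0.555 0.444] diam 0.071
green [ 47.6 156.   70.3  94.2] [0.676 0.659] diam 0.209
green [145.9 261.4  66.9  74.3] [0.4   0.371] diam 0.158
green [231.7 298.7  67.9  68.4] [0.317 0.162] diam 0.165
green [238.7 204.9  44.3  46.5] [0.552 0.154] diam 0.112
knob [231.2 298.4  45.1  45.9] [0.316 0.159] diam 0.105
knob [143.7 260.5  44.   46.2] [0.4  0.37] diam 0.107
knob [123.6 200.   30.   32.1] [0.545 0.428] diam 0.076
knob [238.1 202.8  29.1  29.9] [0.544 0.151] diam 0.072
knob [397.  220.1  13.1  21.2] [ 0.509 -0.233] diam 0.042
knob [307.6 243.3  15.9  25. ] [ 0.446 -0.021] diam 0.042
side C [ 0.19  -0.696  1.047]
green [211.6  18.6  40.5 201.9] [0.915 1.268] diam 0.546
green [16.4 53.  40.1 96. ] [-0.029  1.457] diam 0.515
green [237.   95.1  50.   60.8] [0.681 0.702] diam 0.279
green [185.6 232.8  50.8  59. ] [0.312 0.151] diam 0.155
green [189.7 178.7  28.5  53.1] [0.397 0.366] diam 0.149
green [264.5 208.   33.   38. ] [0.544 0.142] diam 0.105
knob [249.9 262.8  27.   47.2] [ 0.416 -0.062] diam 0.093
knob [182.  215.4  28.1  40.3] [0.313 0.152] diam 0.102
knob [187.6 157.   21.8  35.9] [0.397 0.363] diam 0.1
knob [230.1 144.8  23.   24.5] [0.531 0.361] diam 0.091
knob [264.2 196.2  18.   25.8] [0.537 0.123] diam 0.068
knob [317.5 308.6  13.9  31.5] [ 0.501 -0.246] diam 0.054
[[ 13 173 158]
 [ 10 175 191]
 [ 13 173 100]
 [  9 135 157]] [[ 12 148 140]
 [  9 150 185]]
```

View pics/crop1.png

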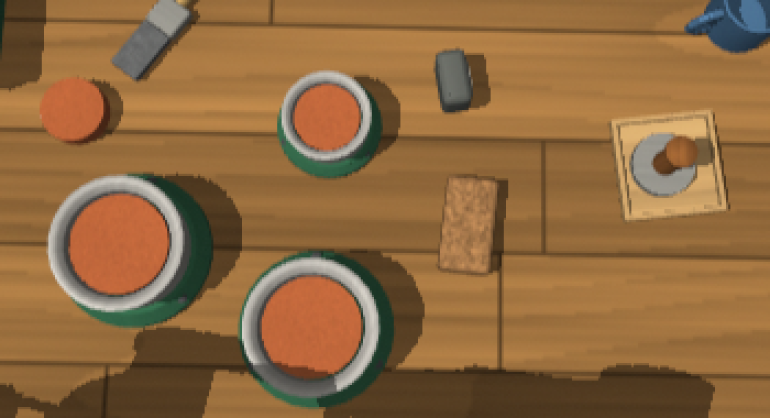

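B at (240,205) is confirmed. Its foot is about 0.11–0.12 m and its disc about 0.075 m; the other two are far larger, with discs around 0.105 m. The loose orange item is the disc stack. Next, close stereo views from the wrist camera of both jig and tray.

```bash
python3 - <<'E'
from cell import r, sensors, optics
from h import *
import pickle
D=[2.2214,2.2214,0]; out=[]
for x,y in((.60,.074),(.50,.074),(.45,-.315),(.55,-.315)):
    r.move_ptp([x,y,.25],D);r.sleep(.3)
    s=sensors.get_state();o=optics.snapshot("wrist");out.append((s,o))
    print(round(s["clock"],2),np.round(s["eef_pos"],4),np.round(s["eef_rot"],4),np.round(s["q"],2))
pickle.dump(out,open("s1.pkl","wb"))
m=np.vstack([np.hstack([out[0][1]["pixels"],out[1][1]["pixels"]]),np.hstack([out[2][1]["pixels"],out[3][1]["pixels"]])])
cv2.imwrite("pics/m1.png",cv2.resize(m,(800,600),interpolation=cv2.INTER_AREA)[:,:,::-1])
E
```

```text
2.97 [0.6    0.0743 0.25  ] [2.2208 2.2221 0.    ] [ 0.12  0.29  1.64 -0.    1.21  0.12]
3.8 [0.5007 0.074  0.2498] [-2.2216e+00 -2.2212e+00  2.0000e-04] [ 0.14  0.13  1.84 -0.    1.17  0.14]
5.61 [ 0.4503 -0.3144  0.2501] [2.2202e+00 2.2225e+00 1.0000e-04] [-0.61  0.2   1.76  0.    1.18 -0.61]
6.44 [ 0.5493 -0.3152  0.2504] [2.222  2.2205 0.    ] [-0.52  0.34  1.58 -0.    1.23 -0.52]
```

View pics/m1.png

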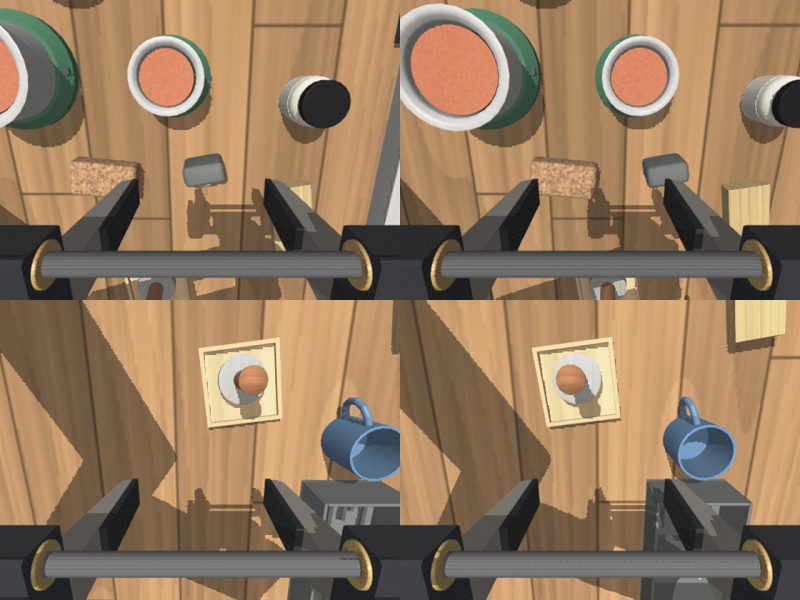

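The montage shows, in full-frame pixels, the small jig at about (234,105) and (332,105), and the press in its tray at about (339,112) and (248,112). The fingers are clear of both.

```bash
python3 - <<'E'
from h import *
import pickle
V=pickle.load(open("s1.pkl","rb"))
def seg(o,lo,hi,g):
    ks=[k for k in blobs(o["pixels"],lo,hi,80)]
    return min(ks,key=lambda k:np.hypot(*(cv2.fitEllipse(k)[0]-np.array(g))))
def meas(tag,vs,gs,lo,hi,z,hull=True):
    cs=[];uv=[]
    for i,g in zip(vs,gs):
        s,o=V[i];c=cam(o,s);k=seg(o,lo,hi,g)
        if hull:k=cv2.convexHull(k)
        L=cv2.arcLength(k,True);pts=k[:,0]
        # densify the hull
        P=np.vstack([np.linspace(a,b,max(2,int(np.hypot(*(b-a))))) for a,b in zip(pts,np.roll(pts,-1,0))])
        e=cv2.fitEllipse(P.astype(np.float32));p,rad=circ(plane(c,P,z))
        cs.append(c);uv.append(e[0]);print(tag,i,np.round(e[0],1),np.round(e[1],1),"onplane",np.round(p,4),"d",round(2*rad,4))
    X,err=tri(cs,uv);print("   tri",np.round(X,4),"err",round(err,4))
meas("rim",(0,1),((234,105),(332,105)),(0,0,150),(180,45,255),.07)
meas("disc",(0,1),((234,105),(332,105)),(3,90,150),(14,255,255),.06)
meas("knob",(2,3),((354,112),(240,112)),(3,120,60),(12,255,255),.106)
meas("sole",(2,3),((339,112),(248,112)),(0,0,110),(180,45,255),.024)
meas("tray",(2,3),((339,112),(248,112)),(18,40,120),(30,255,255),.016)
for i,u,v in((2,354,112),(2,345,100),(2,330,112),(2,310,140),(0,234,58),(3,240,112),(3,263,112)):print(i,u,v,cv2.cvtColor(V[i][1]["pixels"],cv2.COLOR_RGB2HSV)[v,u])
a=np.hstack([V[0][1]["pixels"][40:180,160:310],V[2][1]["pixels"][40:180,265:415]])
cv2.imwrite("pics/c2.png",cv2.resize(a,None,fx=2.6,fy=2.6)[:,:,::-1])
E
```

```text
rim 0 [231.8 106. ] [106.7 112.9] onplane [0.5527 0.1538] d 0.102
rim 1 [336.2 105.7] [106.7 112.9] onplane [0.5525 0.1537] d 0.1019
   tri [0.5526 0.156  0.0693] err 0.0
disc 0 [232.3 107.6] [75.9 81.6] onplane [0.5518 0.1534] d 0.0753
disc 1 [334.2 107.1] [77.4 81.7] onplane [0.552  0.1535] d 0.076
   tri [0.5519 0.1546 0.0608] err 0.0
knob 2 [352.3 112. ] [40.1 45.5] onplane [ 0.5106 -0.2379] d 0.0358
knob 3 [238.8 111.1] [39.6 41.3] onplane [ 0.5127 -0.238 ] d 0.0339
   tri [ 0.512  -0.2378  0.0996] err 0.0
sole 2 [338.4 110.4] [65.7 71.6] onplane [ 0.5115 -0.2381] d 0.0723
sole 3 [247.4 109.7] [67.1 71.1] onplane [ 0.5125 -0.2382] d 0.0729
   tri [ 0.5121 -0.2372  0.0196] err 0.0001
tray 2 [338.6 113.9] [127.4 135.2] onplane [ 0.5131 -0.2446] d 0.1388
tray 3 [248.4 113.4] [128.4 133.9] onplane [ 0.5128 -0.2449] d 0.1387
   tri [ 0.5129 -0.241   0.0171] err 0.0001
2 354 112 [ 13 126 214]
2 345 100 [ 13 130 210]
2 330 112 [ 11 107 100]
2 310 140 [ 21  74 240]
0 234 58 [ 24   7 179]
3 240 112 [ 13 130 208]
3 263 112 [ 26  10 205]
```

View pics/c2.png

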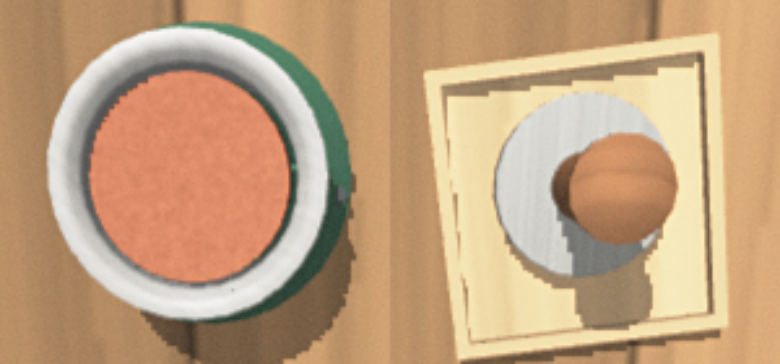

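The crop confirms the targets: rim centre (0.5526, 0.1537), measured height 0.069; press (0.512, -0.238), measured sole top 0.020 and knob 0.10. The rim reads 102 mm because of its lip, but the disc is 76 mm as given and the other jigs are about 40% bigger. I'll grasp once to centre the block, then release and re-measure. That gives the camera-to-tool bias across the fingers.

```bash
cat >> h.py <<'E'
D=[2.2214,2.2214,0]
def sole(s,o,g,z=.024):
    c=cam(o,s);ks=blobs(o["pixels"],(0,0,110),(180,45,255),300)
    k=min(ks,key=lambda k:np.hypot(*(cv2.fitEllipse(k)[0]-np.array(g))))
    pts=cv2.convexHull(k)[:,0]
    P=np.vstack([np.linspace(a,b,max(2,int(np.hypot(*(b-a))))) for a,b in zip(pts,np.roll(pts,-1,0))])
    return circ(plane(c,P,z))
E
python3 - <<'E'
from cell import r, sensors, optics
from h import *
def st(t):
    s=sensors.get_state();print(t,round(s["clock"],2),np.round(s["eef_pos"],4),"F",np.round(s["force"],2),"M",np.round(s["moment"],3),"w",round(float(s["width"]),4),round(float(s["finger_force"]),1));return s
r.move_ptp([.512,-.238,.17],D);r.movel([.512,-.238,.052],rate=.12);r.sleep(.2);st("down")
r.gripper_to(.02,60);r.sleep(.2);st("grip")
r.gripper_to(.092);st("open")
r.movel([.512,-.238,.17],rate=.25)
for x,g in((.45,(339,112)),(.55,(248,112))):
    r.move_ptp([x,-.315,.25],D);r.sleep(.3);s=st("view");o=optics.snapshot("wrist");print(sole(s,o,g))
cv2.imwrite("pics/w3.png",o["pixels"][:,:,::-1])
E
```

```text
down 8.37 [ 0.5124 -0.2382  0.0527] F [-0.33  0.4   0.  ] M [-0.121  0.024  0.043] w 0.0915 0.0
grip 9.5 [ 0.5123 -0.238   0.0521] F [ 2.19  0.52 -1.84] M [-0.035 -0.304 -0.016] w 0.0332 60.0
open 10.46 [ 0.512 -0.238  0.052] F [-0.05  0.66  0.05] M [-0.062  0.094 -0.01 ] w 0.0916 0.0
view 11.96 [ 0.4502 -0.314   0.2488] F [ 0.12  0.13 -0.22] M [-0.083  0.076  0.021] w 0.0923 0.0
(array([ 0.51141701, -0.23807685]), np.float64(0.03613305838306166))
view 12.79 [ 0.5493 -0.3152  0.2503] F [-0.78  0.43  0.42] M [-0.124  0.084 -0.004] w 0.0921 0.0
(array([ 0.5125212 , -0.23819902]), np.float64(0.036429913669814254))
```

The block didn't shift: its measured x is 0.512, equal to the TCP's, so the bias is about 0. But the width read 33 mm where 28 was expected. I'll regrip, look, and then lift.

```bash
cat >> h.py <<'E'
def st(t):
    from cell import sensors
    s=sensors.get_state();print(t,round(s["clock"],2),np.round(s["eef_pos"],4),"F",np.round(s["force"],2),"M",np.round(s["moment"],3),"w",round(float(s["width"]),4),round(float(s["finger_force"]),1));return s
E
python3 - <<'E'
from cell import r, sensors, optics
from h import *
r.move_ptp([.512,-.238,.17],D);r.movel([.512,-.238,.052],rate=.15);r.sleep(.2)
r.gripper_to(.02,60);r.sleep(.2);st("grip")
a=optics.snapshot("side")["pixels"]
r.movel([.512,-.238,.17],rate=.15);r.sleep(.4);st("lift")
b=optics.snapshot("side")["pixels"];w=optics.snapshot("wrist")["pixels"]
m=np.hstack([cv2.resize(i[200:380,230:380],(390,468)) for i in(a,b)])
cv2.imwrite("pics/g1.png",m[:,:,::-1]);cv2.imwrite("pics/g2.png",w[:,:,::-1])
E
```

```text
grip 15.65 [ 0.5122 -0.2381  0.0521] F [ 1.77 -0.27 -1.32] M [-0.051 -0.329  0.014] w 0.0331 60.0
lift 17.03 [ 0.5119 -0.2379  0.1696] F [-0.09  0.24 -4.71] M [-0.065  0.075 -0.017] w 0.0331 60.0
```

View pics/g1.png

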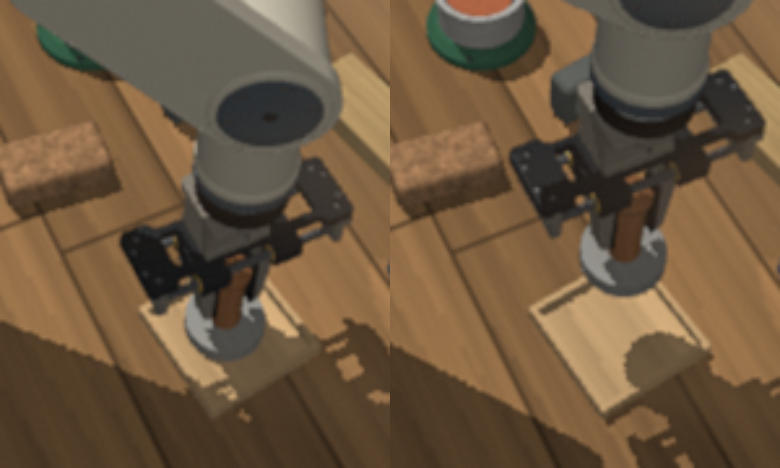

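View pics/g2.png

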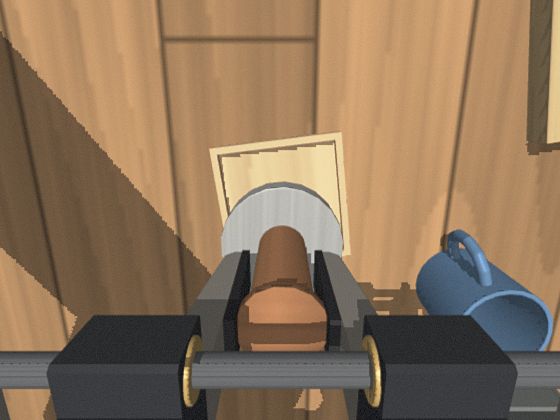

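The side crop shows the block hanging level from the fingers. In the wrist view, knob at (285,300), the pads at x≈247 and 318 seem to touch the knob and leave the handle (257–307) free, which explains the 33 mm. I'll set it back down in the tray and test other grip heights.

```bash
python3 - <<'E'
from cell import r, sensors, optics
from h import *
r.movel([.512,-.238,.052],rate=.15);r.sleep(.1)
r.gripper_to(.02,10);r.sleep(.2);st("65/10N")
r.gripper_to(.06)
r.movel([.512,-.238,.036],rate=.15);r.gripper_to(.02,60);r.sleep(.2);st("49/60N")
w=optics.snapshot("wrist")["pixels"]
r.gripper_to(.012,60);st("again")
cv2.imwrite("pics/g3.png",cv2.resize(w[150:420,140:430],None,fx=2,fy=2)[:,:,::-1])
E
```

```text
65/10N 18.58 [ 0.5122 -0.2381  0.0521] F [ 0.98 -0.54 -4.32] M [-0.101  0.011  0.055] w 0.0351 10.0
49/60N 20.18 [ 0.5122 -0.238   0.0361] F [2.43 0.01 0.23] M [-0.06  -0.118  0.027] w 0.0274 54.0
again 20.44 [ 0.5122 -0.238   0.0361] F [0.92 0.84 1.36] M [-0.035 -0.144  0.001] w 0.0276 53.9
```

View pics/g3.png

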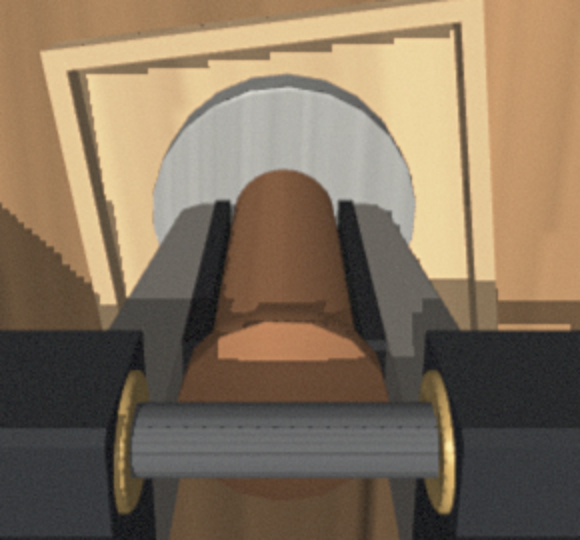

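At 49 mm the pads sit flat on the handle (width 27.4 mm, full length), which is a proper grip; the tips still stay above the rim at the deepest stop. Next: carry it over and enter the cup with the force watched.

```bash
python3 - <<'E'
from cell import r, sensors, optics
from h import *
X,Y=.5523,.1537
r.movel([.512,-.238,.16],rate=.2);st("lift")
r.move_ptp([X,Y,.15],D);r.sleep(.4);a=st("hover")
f0=np.mean([(r.sleep(.02),sensors.get_state()["force"])[1] for _ in range(8)],0);print(f0);np.save("f0.npy",f0)
r.movel([X,Y,.107],rate=.1);ok=True;r.sleep(.1)
for z in np.arange(.104,.093,-.0015):
    r.movel([X,Y,z],rate=.03);s=sensors.get_state();f=s["force"]-f0
    print(round(s["clock"],2),np.round(s["eef_pos"]*1e3,1),np.round(f,1),np.round(s["moment"]-a["moment"],2))
    if f[2]>2 or np.hypot(f[0],f[1])>6: print("contact");break
E
```

```text
lift 21.21 [ 0.5109 -0.2375  0.1587] F [ 0.41  1.45 -5.56] M [-0.08   0.097  0.001] w 0.0279 54.2
hover 23.07 [0.5524 0.1533 0.1501] F [-0.24  0.35 -4.31] M [-0.069  0.056 -0.011] w 0.0278 54.2
[-0.08374097 -0.10692279 -4.83754013]
24.14 [552.3 153.7 104.1] [-0.1 -0.9 -0.2] [-0.02  0.01  0.01]
24.39 [552.3 153.7 102.5] [ 0.1  0.7 -0.4] [ 0.04 -0.03 -0.03]
24.64 [552.2 153.7 100.9] [-0.4 -0.3 -1.1] [0.03 0.03 0.02]
24.89 [552.2 153.7  99.4] [-0.3 -0.4  0.2] [ 0.01 -0.01 -0.01]
25.14 [552.2 153.7  97.9] [1.1 0.6 0.4] [-0.   -0.05  0.  ]
25.39 [552.2 153.7  96.4] [0.3 1.1 0.6] [0.01 0.03 0.02]
25.64 [552.2 153.7  94.9] [ 0.   0.4 -0.2] [-0.05  0.01  0.05]
25.89 [552.2 153.7  93.4] [ 0.2 -0.4  0.3] [-0.04 -0.01  0.06]
```

```bash
python3 - <<'E'
from cell import r, sensors
from h import *
X,Y=.5523,.1537;f0=np.load("f0.npy");z=.0934
def F(n=4):
    L=[]
    for _ in range(n): L.append(sensors.get_state()["force"]-f0);r.sleep(.02)
    return np.mean(L,0)
def show(t,f):
    s=sensors.get_state();print(t,round(s["clock"],2),round(z*1e3,2),np.round(s["eef_pos"]*1e3,1),np.round(f,1),np.round(s["moment"],2))
while z>.0665:
    z-=.001 if z>.0845 else .0005
    r.movel([X,Y,z],rate=.03);f=F(2);show("s",f)
    if f[2]>11 or np.hypot(f[0],f[1])>8:
        f=F(5)
        if f[2]>11 or np.hypot(f[0],f[1])>8:break
show("stop",f)
E
```

```text
s 26.18 92.4 [552.3 153.7  92.4] [ 0.3  0.1 -0.3] [-0.1   0.06 -0.1 ]
s 26.46 91.4 [552.5 153.8  91.5] [ 0.9 -0.1  1.1] [-0.07 -0.08  0.01]
s 26.74 90.4 [552.7 153.8  90.6] [1.5 0.1 1.8] [-0.05 -0.29  0.  ]
s 27.02 89.4 [552.5 153.8  89.5] [ 1.6 -0.5  2.4] [-0.09 -0.28  0.  ]
s 27.31 88.4 [552.4 153.8  88.4] [1.3 0.5 2.1] [-0.03 -0.4   0.04]
s 27.59 87.4 [552.4 153.7  87.4] [1.6 0.1 3. ] [ 0.02 -0.38 -0.01]
s 27.88 86.4 [552.4 153.7  86.4] [2.1 0.5 3.5] [ 0.04 -0.37 -0.03]
s 28.16 85.4 [552.4 153.7  85.4] [2.3 0.7 4.1] [ 0.07 -0.39 -0.01]
s 28.44 84.4 [552.3 153.7  84.4] [2.2 0.3 4.2] [ 0.04 -0.42  0.  ]
s 28.73 83.9 [552.4 153.7  83.9] [1.5 0.6 4.9] [ 0.12 -0.44 -0.02]
s 29.01 83.4 [552.4 153.7  83.4] [1.9 1.1 4. ] [ 0.09 -0.48  0.  ]
s 29.29 82.9 [552.4 153.7  82.9] [1.8 0.7 5.2] [ 0.15 -0.45 -0.02]
s 29.57 82.4 [552.4 153.7  82.4] [2.4 0.5 5.4] [ 0.14 -0.5  -0.08]
s 29.86 81.9 [552.4 153.7  81.9] [2.1 0.9 5.3] [ 0.09 -0.53  0.04]
s 30.14 81.4 [552.3 153.7  81.4] [2.8 1.1 5.7] [ 0.05 -0.51 -0.03]
s 30.43 80.9 [552.3 153.7  80.9] [2.1 1.3 5.5] [ 0.05 -0.57  0.03]
s 30.71 80.4 [552.4
[... 294 characters left out ...]
] [ 0.14 -0.57  0.01]
s 32.12 77.9 [552.3 153.7  77.9] [3.2 0.5 6.6] [ 0.14 -0.66 -0.  ]
s 32.41 77.4 [552.4 153.7  77.4] [3.  1.1 7.2] [ 0.11 -0.61 -0.02]
s 32.69 76.9 [552.3 153.7  76.9] [2.9 1.2 6.8] [ 0.16 -0.63  0.04]
s 32.98 76.4 [552.3 153.7  76.4] [2.5 0.7 7.5] [ 0.13 -0.66  0.04]
s 33.26 75.9 [552.4 153.7  75.9] [3.2 1.7 7.4] [ 0.12 -0.68  0.01]
s 33.54 75.4 [552.4 153.7  75.4] [3.  1.2 8.2] [ 0.12 -0.63 -0.05]
s 33.83 74.9 [552.3 153.7  74.9] [2.9 0.5 7.7] [ 0.11 -0.62 -0.01]
s 34.11 74.4 [552.3 153.7  74.5] [2.3 0.8 8.9] [ 0.11 -0.61  0.07]
s 34.39 73.9 [552.4 153.7  74.2] [ 1.3  1.2 11.4] [ 0.09 -0.45  0.03]
stop 34.48 73.9 [552.4 153.8  74.2] [ 1.5  0.5 11.9] [ 0.09 -0.39  0.01]
```

The pad is on its stop at TCP z≈74.2 mm: force jumped above the spring line and the position lags. There is a small wall side-load (1–3 N), and its moment is consistent with pure side contact, no rocking. Now 20 N and hold.

```bash
python3 - <<'E'
from cell import r, sensors
from h import *
X,Y=.5523,.1537;f0=np.load("f0.npy");z=.0739;t0=None
def F(n=5):
    L=[]
    for _ in range(n): L.append(sensors.get_state()["force"]-f0);r.sleep(.02)
    return np.mean(L,0)
f=F();tilt=lambda:np.round(R.from_rotvec(sensors.get_state()["eef_rot"]).as_matrix()[:,2],4)
for i in range(40):
    c=sensors.get_state()["clock"]
    print(round(c,2),round(z*1e3,2),np.round(sensors.get_state()["eef_pos"]*1e3,2),np.round(f,1),np.round(sensors.get_state()["moment"],2),tilt())
    if t0 is None and f[2]>17.5:t0=c
    if t0 and c-t0>2.9:break
    if f[2]>30:z+=.0005
    elif f[2]<18.5:z-=.0002
    elif f[2]>22.5:z+=.0001
    else: r.sleep(.15);f=F();continue
    r.movel([X,Y,z],rate=.03,attitude=D);f=F()
    if z<.068:print("too low");break
E
```

```text
34.56 73.9 [552.38 153.72  74.2 ] [ 2.   0.7 12.3] [ 0.04 -0.43 -0.03] [ 2.e-04  0.e+00 -1.e+00]
34.89 73.7 [552.39 153.71  74.1 ] [ 1.7  0.2 13.1] [ 0.02 -0.34 -0.  ] [ 2.e-04  0.e+00 -1.e+00]
35.23 73.5 [552.4  153.73  74.04] [ 0.9  0.4 14.5] [-0.02 -0.25 -0.03] [ 3.e-04  0.e+00 -1.e+00]
35.56 73.3 [552.4  153.75  73.96] [ 0.8  0.5 16.2] [ 0.03 -0.18 -0.02] [ 3.e-04  0.e+00 -1.e+00]
35.89 73.1 [552.4  153.75  73.88] [ 0.1  0.1 17.4] [ 0.   -0.06 -0.01] [ 3.e-04  1.e-04 -1.e+00]
36.23 72.9 [552.45 153.75  73.83] [-0.2  0.3 18.8] [-0.04  0.04  0.02] [ 4.e-04  1.e-04 -1.e+00]
36.46 72.9 [552.46 153.76  73.83] [-0.2 -0.  18.9] [-0.07  0.08 -0.  ] [ 4.e-04  1.e-04 -1.e+00]
36.69 72.9 [552.43 153.77  73.82] [ 0.1 -0.3 18.9] [-0.02  0.05 -0.03] [ 4.e-04  1.e-04 -1.e+00]
36.92 72.9 [552.48 153.76  73.83] [-0.3 -0.2 18.4] [-0.08  0.04  0.  ] [ 4.e-04  1.e-04 -1.e+00]
37.26 72.7 [552.45 153.78  73.73] [-0.4 -0.1 20.2] [-0.12  0.11 -0.03] [ 4.e-04  1.e-04 -1.e+00]
37.49 72.7 [552.44 153.75  73.71] [-0.5 -0.1 20.1] [-0.06  0.12  0.04] [ 4.e-04  1.e-04 -1.e+00]
37.73 72.7 [552.43 153.76  73.74] [-0.8  0.3 20.3] [-0.08  0.16  0.02] [ 4.e-04  1.e-04 -1.e+00]
37.96 72.7 [552.45 153.75  73.73] [-0.4 -0.2 20.3] [-0.02  0.11  0.02] [ 4.e-04  1.e-04 -1.e+00]
38.19 72.7 [552.46 153.77  73.75] [-0.7 -0.3 19.9] [-0.13  0.06  0.02] [ 4.e-04  1.e-04 -1.e+00]
38.42 72.7 [552.47 153.76  73.74] [-0.4  0.1 19.6] [-0.03  0.08  0.01] [ 4.e-04  1.e-04 -1.e+00]
38.66 72.7 [552.45 153.76  73.72] [ 0.1  0.  19.9] [-0.01  0.11 -0.03] [ 4.e-04  1.e-04 -1.e+00]
38.89 72.7 [552.47 153.76  73.74] [-0.2 -0.  19.8] [-0.11  0.08  0.01] [ 4.e-04  1.e-04 -1.e+00]
39.12 72.7 [552.46 153.75  73.72] [-0.6 -0.  19.6] [-0.08  0.1  -0.  ] [ 4.e-04  1.e-04 -1.e+00]
39.36 72.7 [552.45 153.76  73.73] [-0.3  0.2 20.1] [-0.07  0.13 -0.02] [ 4.e-04  1.e-04 -1.e+00]
```

Held 3 s at about 20 N with almost no side load, tool vertical within 0.0004. Lifting out and parking.

```bash
python3 - <<'E'
from cell import r, sensors, optics
from h import *
f0=np.load("f0.npy");T=[.512,-.238]
r.movel([.5524,.1537,.16],rate=.08,attitude=D);st("out")
r.move_ptp([*T,.15],D);r.sleep(.3)
r.movel([*T,.045],rate=.12);r.sleep(.1);z=.037
while z>.033:
    r.movel([*T,z],rate=.03);f=np.mean([(r.sleep(.02),sensors.get_state()["force"]-f0)[1] for _ in range(4)],0)
    print(round(z,4),np.round(f,1))
    if f[2]>3:break
    z-=.0005
r.gripper_to(.08);st("open")
r.movel([*T,.17],rate=.2)
r.move_ptp([.45,-.315,.25],D);r.sleep(.3);s=st("view");o=optics.snapshot("wrist");t=optics.snapshot("top");sd=optics.snapshot("side")
print(sole(s,o,(339,112)))
a=np.vstack([o["pixels"][30:210,220:480],sd["pixels"][160:340,190:450]])
b=cv2.resize(t["pixels"][80:340,90:460],(512,360))
cv2.imwrite("pics/end.png",np.hstack([a,b])[:,:,::-1])
E
```

```text
out 40.6 [0.552  0.1536 0.1594] F [ 0.12  0.34 -5.32] M [-0.084  0.048  0.007] w 0.0278 54.2
0.037 [0.3 0.6 0.1]
0.0365 [ 0.1 -0.1  0.1]
0.036 [-0.   0.3  2. ]
0.0355 [-1.8  1.6 11. ]
open 45.81 [ 0.512  -0.238   0.0355] F [ 0.18 -0.33 -0.7 ] M [-0.12   0.071  0.023] w 0.0801 0.0
view 47.51 [ 0.4502 -0.314   0.2489] F [-0.31 -0.07  0.05] M [-0.099  0.068 -0.036] w 0.08 0.0
(array([ 0.51118379, -0.23812174]), np.float64(0.03623263530927138))
```

View pics/end.png

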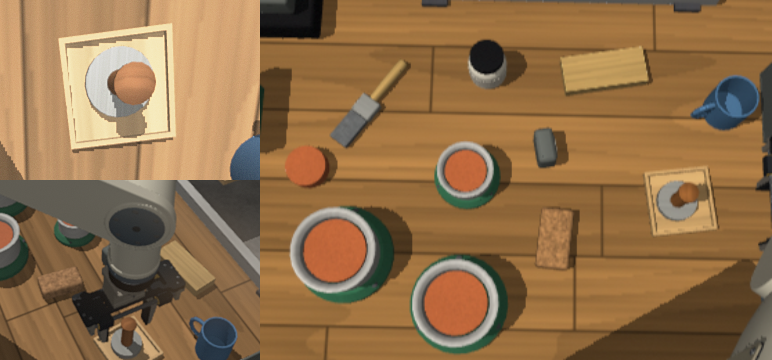

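The block stands upright in its tray (sole at (120,82) in the wrist crop, measured at 0.511, -0.238). The disc is in the small jig at (466,172), the bystanders are where they were, and the gripper is clear.

```bash
python3 -c "
from cell import workorder
print(workorder.finish_job())"
```

```text
the job is handed in; nothing more can be done
None
```

I pressed the disc onto its stop in the small jig and held it level at 18–20 N for about 3 s, then stood the block back upright in its tray and handed the job in with the robot clock at about 48 s; the verdict wasn't shown.

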